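Click the swivel work holder round to the orange peg

TASK

The white shell clamped on the swivel work holder has to be indexed for its next gluing step. Push the holder round by its black upright handle, click by click, until the yellow pointer points at the orange peg and rests in that click, then let go. Do not touch the white shell, its glue is still wet, and leave the tape, screwdriver, spare shell and glue bottle where they are.

Things in the scene. Friction and masses are not known exactly. Their poses are not given: they have to be found in the camera images.
- base: dark steel base of the work holder, screwed to the bench, place and yaw vary. Round flange 250 mm across and 10 mm high, hub 150 mm across up to 30 mm. Origin on the swivel axis at bench level, z up. On the top of the flange are white tick lines, one for each click, every 20 degrees from -100 to +100 degrees about the base's x axis
- turntable (a joint): swivel angle of the turntable on the base, rad, counter-clockwise from above positive; 0 when the pointer lies along the base's x axis. It clicks to rest at every multiple of 20 degrees (0.349 rad) and stays there by itself; end stops at +-2.3 rad. Between two clicks it resists up to halfway (about 2.5 to 6 N of push at the handle), then springs on by itself into the next click, without skipping one when pushed slowly (handle under about 0.1 m/s)
- pointer (a point): tip of the yellow pointer on the turntable, 104 mm from the swivel axis and 36 mm above the bench; its x axis points outward along the pointer, z up. The pointer is 14 mm wide and reaches out over the flange's ticks
- handle (a point): centre of the top of the black upright handle on the turntable, exactly opposite the pointer: a round post of 18 mm diameter, 115 mm from the swivel axis, its top 115 mm above the bench, free from 45 mm up; a flat spoke joins its foot to the turntable. Axes as those of the pointer point
- orange_peg: orange upright peg on the flange, 18 mm diameter, 20 mm high, standing 10 mm above the bench, 115 mm from the swivel axis, just beyond the pointer's tip. Origin at the centre of its underside. It stands at one of two click positions (+60 or -80 degrees about the base's x axis), the blue peg at the other
- blue_peg: blue peg of the same size, at the other position: not the wanted one
- shell: white faceted plastic shell clamped on the middle of the turntable, about 98 mm across, from 41 to 87 mm above the bench, its origin at the centre of its underside on the swivel axis. Two dark steel jaws on either side reach 63 mm above the bench and, with their screws, 69 mm from the axis. Not to be touched
- tape: loose roll of green tape lying flat, 90 mm across, 24 mm high, origin at the centre of its underside. Bystander
- driver: loose screwdriver with a red handle, about 200 mm long, lying flat along its x axis, handle to -x. Bystander
- spare_shell: loose white hollow shell, 96 mm across at the foot, 45 mm high, origin at the centre of its underside. Bystander
- glue: loose small glue bottle with a red cap, 40 mm across, 100 mm high, origin at the centre of its underside. Bystander

How it is judged:
By the outcome, as a careful person would: the job done as asked, in the order asked, and still so for the second after the job is handed in, with the robot touching nothing.
It also fails if it takes over 38 s, if anything falls off the work surface, if the arm or the gripper's body presses on something with over 40 N, if the wrist force passes 120 N, or if a joint passes its speed limit or range.

ROBOT

A 6-joint arm with a two-finger parallel gripper is mounted at the origin on the work surface. World frame = base frame: x ahead of the robot, y to its left, z up, the work surface at z = 0. Lengths are in mm, angles in degrees, forces in N, time in s.
With the tool pointing down it reaches from about 350 to 850 mm from the base axis. Payload 8.1 kg.
Tool frame: the origin (TCP) lies at the very end of the fingers, on their centre line; the grasp point (between the pads) lies 19 mm behind it; x points along the fingers, y is the direction in which the jaws open and shut, and the axes are right-handed (so a half turn about x gives the same grasp; the last joint's range is limited). The gripper opens to 85 mm and grips with 20 to 120 N. Pads are 22 mm wide; open, the fingers measure 114 mm over their backs; the gripper's body (76 mm by 85 mm) begins 54 mm behind the grasp point. The pads swing forward as they close: fully open they stand 13 mm farther back than shut.
Start: joints at [-79.721, 7.471, 85.268, -0, 87.261, -4.893], TCP at [157.05, -579.086, 231.292] pointing down, gripper open.
Joint ranges: [-169.43, 169.43], [-51.17, 129.36], [1.28, 143.12], [-76.62, 256.62], [0, 156.53], [-152.29, 152.29]. Speed limits (degrees/s): [136.94, 136.94, 159.86, 180, 180, 180].

INTERFACE

Orientations are given as [roll, pitch, yaw] about the fixed x, y, z axes, in that order (R = Rz(yaw) Ry(pitch) Rx(roll)).
In Python, from bench import sensors, snapshot, r gives the robot as it stands. The module is installed in compiled form; this text tells all that it offers.
- The arm moves only by the tool drive_tool, never from a script. Its argument "moves" is one flat list of numbers, 6 for each row, row after row: the shift along the tool's x, y, z in cm, then the turn, a rotation vector about the tool's x, y, z in degrees. In form: [tx, ty, tz, wx, wy, wz, tx, ty, tz, wx, wy, wz, ...]. A call has 1 to 20 rows; each row shifts and turns the commanded pose from where the row before left it, along the tool's axes as they then stand; what a row does not reach is not made up. A row lasts 1/12 s, in which the tool goes at most 41.7 mm and 7.16 degrees, less where a joint would pass 70% of its speed; a pose out of reach is approached as far as the arm can. A call with a gripper value outside its range is refused whole. "hand" is the finger opening in cm, from 0 to 8.54, set as the call begins (left out, the last holds). The fingers move at their own pace and stop on an object; "grip_force" is the grip in N (left out, the last holds). Time passes only in rows, so rows that do not move let the fingers close. It gives the time, the measured TCP pose, the force and the opening at its end, in the units of the state.
- sensors.sense(): the state, without advancing time (a new reading comes with each control period).
- snapshot(name): name is "scene" or "top" or "wrist"; returns a dict with "image" (400x640x3 uint8, red, green, blue), "z_map" (400x640 float32, mm along the optical axis (not along the pixel's ray), 0 where there is no reading), "camera_matrix" (3x3 intrinsics, pixels), "eye" and "orientation" of the camera in the world; the wrist camera has in their place "mount" (4x4, takes a point from camera to tool coordinates, whose origin is the TCP and whose axes are the tool frame's). Camera axes: x right, y down, z forward; pixel columns grow to the right and rows downward; lengths in mm; the calibration is good to about 2 mm. The wrist camera is an equidistant fisheye: a pixel r from the principal point sees the ray r / f radians off the axis. A picture is of the moment at which its call begins: read the wrist's pose just before it.
- r.hand_in(): hands the job in, once; it reports no verdict.
The state is a dict: "time": time; "joint_pos": joint angles; "qd": joint speeds; "joint_efforts": joint torques, N m; "tool_pos": TCP position; "tcp_rot": TCP orientation; "ft_force": force on the tool from outside, world axes, zero at the start; "wrist_torque": the same for the moment, N m; "finger_gap": finger opening in mm.
Only numpy, scipy, OpenCV 4.12 (cv2) and the standard library are available. Lean on these libraries where they do the work, as an engineer would, in place of code of your own. Each camera call takes 0.05 s, during which the arm holds its last target.

## Working session

There is one attempt and no reset: what is moved stays moved. The work goes in short steps, Python scripts to look and compute and a tool call to move; the robot and the scene stay as the last step left them, time stands still between calls to the robot, and variables do not carry over. Pictures are saved under pics/ and viewed, and the job is handed in when it is done.

Besides the shell and the picture viewer there is one more tool, called after "Call:" as a command line: name --argument value ..., lists and objects as JSON in quotes. drive_tool: Moves the arm, as the interface text tells. Its arguments: {"type":"object","properties":{"moves":{"type":"array","items":{"type":"number"}},"hand":{"type":"number"},"grip_force":{"type":"number"}},"required":["moves"]}

```bash
mkdir -p pics; ls
cat > h.py <<'E'
import numpy as np, cv2
from bench import sensors, snapshot, r
def save(name,fn):
    s=snapshot(name); cv2.imwrite('pics/'+fn,s['image'][:,:,::-1]); np.savez('pics/'+fn[:-4]+'.npz',**s); return s
E
python3 - <<'E'
from h import *
for n in ['scene','top']:
    s=save(n,n+'1.png'); print(n,s['camera_matrix'],s['eye'],s['orientation'])
print(sensors.sense())
E
```

```text
pics
scene [[369.70683678   0.         313.34945878]
 [  0.         369.70683678 201.01511362]
 [  0.           0.           1.        ]] [1187.16373094 -103.86680222  752.94253282] [-137.99709793    0.70632047   81.30112655]
top [[374.86280415   0.         318.57227327]
 [  0.         374.86280415 197.38808176]
 [  0.           0.           1.        ]] [ 474.94273617    3.56868964 1066.16246682] [-174.39042986    0.34266405  -89.23460147]
{'time': 0.1, 'joint_pos': array([-7.97216375e+01,  7.51245521e+00,  8.53218281e+01,  4.09310627e-04,
        8.72617558e+01, -4.89240163e+00]), 'qd': array([ 0.01839175, -0.09453134, -0.16295208, -0.01013381, -0.04919454,
        0.00705182]), 'joint_efforts': array([ 1.52721506e-03, -5.70949638e+01, -5.01942122e+01, -6.11122459e-05,
        8.15805135e-03,  9.14113905e-07]), 'tool_pos': array([ 156.96154297, -578.60072217,  230.3434896 ]), 'tcp_rot': array([-95.1362913 ,  89.90395999, 100.03445289]), 'ft_force': array([-0.17771157, -0.17928212,  0.1606113 ]), 'wrist_torque': array([-0.01730997, -0.05235086, -0.02219604]), 'finger_gap': 85.12906232306663}
```

View pics/scene1.png

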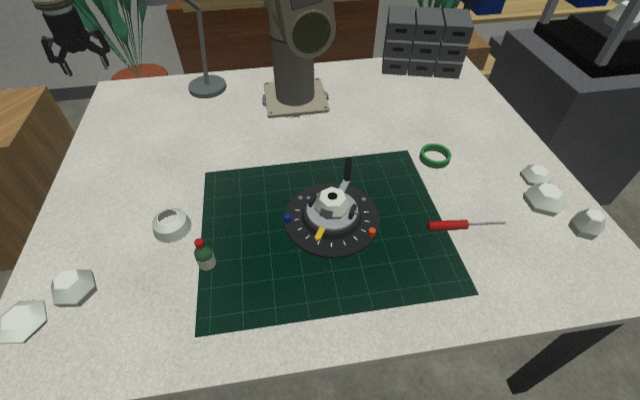

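View pics/top1.png

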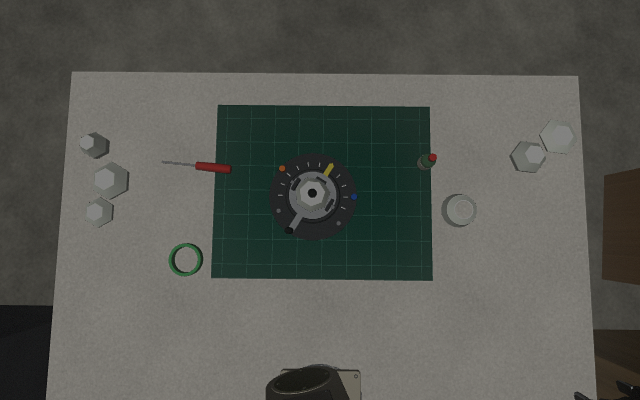

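The scene view shows the holder mid-mat, with the handle at (347,168), pointer (320,234), orange peg (372,232) and blue peg (288,217). In the top view, orange is at (282,168), blue (354,197), the pointer tip (330,168) and the handle top (291,231). Next I turn these into positions.

```bash
cat >> h.py <<'E'
from scipy.spatial.transform import Rotation as Ro
def ray(s,u,v,z):
    K=s['camera_matrix']; R=Ro.from_euler('xyz',s['orientation'],degrees=True).as_matrix()
    d=R@np.array([(u-K[0,2])/K[0,0],(v-K[1,2])/K[1,1],1]); e=s['eye']
    return e+d*(z-e[2])/d[2]
def blobs(s,lo,hi,box):
    hsv=cv2.cvtColor(s['image'],cv2.COLOR_RGB2HSV); m=cv2.inRange(hsv,np.array(lo),np.array(hi))
    k=np.zeros_like(m); x0,y0,x1,y1=box; k[y0:y1,x0:x1]=1; m=m*k
    n,l,st,c=cv2.connectedComponentsWithStats(m)
    return [(st[i,4],c[i],l==i) for i in np.argsort(-st[1:,4])[:2]+1]
E
cat > m.py <<'E'
from h import *
import sys
def run(tag):
  for n,box in [('scene',(270,140,400,260)),('top',(262,140,365,250))]:
    s=save(n,n+tag+'.png')
    for nm,lo,hi,z in [('orange',(5,150,90),(16,255,255),25),('blue',(110,130,60),(130,255,255),25),('yellow',(20,120,90),(34,255,255),36)]:
        for a,c,m in blobs(s,lo,hi,box)[:1]:
            print(n,nm,a,c.round(1),ray(s,*c,z).round(1))
            if nm=='yellow':
                v,u=np.nonzero(m); P=np.array([ray(s,a,b,36)[:2] for a,b in zip(u,v)]); print('   ext',P.min(0).round(),P.max(0).round())
run(sys.argv[1])
E
python3 m.py 2
python3 - <<'E'
from h import *
s=dict(np.load('pics/top1.npz')); sc=dict(np.load('pics/scene1.npz'))
im=cv2.resize(s['image'][140:250,260:370],None,fx=5,fy=5,interpolation=cv2.INTER_NEAREST)
cv2.imwrite('pics/topz.png',im[:,:,::-1])
im=cv2.resize(sc['image'][145:265,270:395],None,fx=5,fy=5,interpolation=cv2.INTER_NEAREST)
cv2.imwrite('pics/scz.png',im[:,:,::-1])
E
```

```text
scene orange 57 [371.7 231.5] [660.9 112.9  25. ]
scene blue 50 [287.3 217.7] [583.5 -87.7  25. ]
scene yellow 91 [319.2 233.5] [654.3 -16.9  36. ]
   ext [635. -31.] [673.  -3.]
top orange 27 [281.6 167.9] [659.1 116.3  25. ]
top blue 23 [353.9 196.2] [581.7 -87.3  25. ]
top yellow 63 [328.2 169.2] [655.1 -14.6  36. ]
   ext [639. -28.] [673.  -0.]
```

View pics/topz.png

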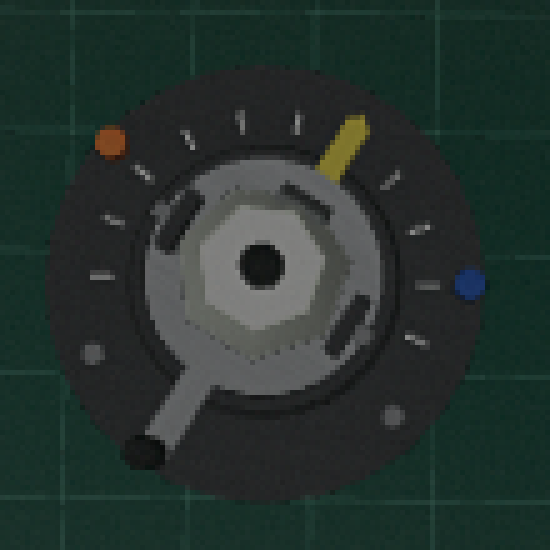

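View pics/scz.png

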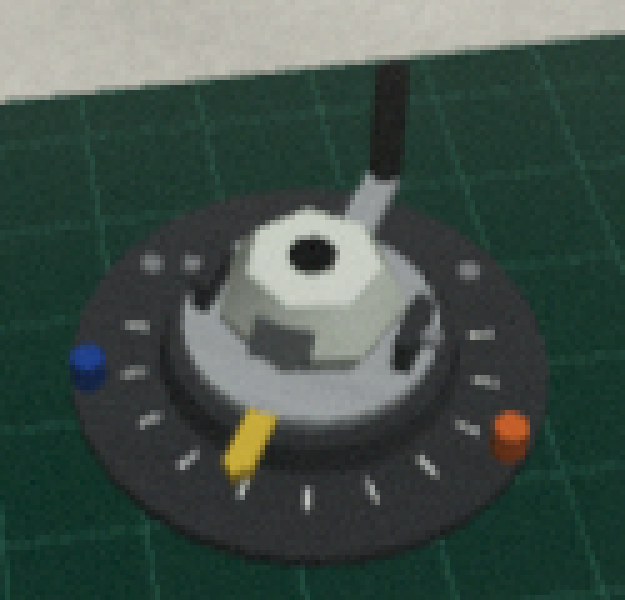

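Run:
```python
from h import *
s=dict(np.load('pics/top1.npz'))
for z in (115,): print('handle top',ray(s,(143/5+260),(452/5+140),z), 'centre(hole,z87)',ray(s,262/5+260,264/5+140,87))
sc=dict(np.load('pics/scene1.npz')); print('handle top scene',ray(sc,270+393/5,145+64/5,115))
O=np.array([660,114.6]);B=np.array([582.6,-87.5]);d=O-B;L=np.hypot(*d);u=d/L;c=(O+B)/2+39.3*np.array([-u[1],u[0]])
ang=lambda p:np.degrees(np.arctan2(*(np.array(p[:2])-c)[::-1]))
print(L,c,ang(O),ang(B),ang((654.7,-15.7)))
st=sensors.sense(); R=Ro.from_euler('xyz',st['tcp_rot'],degrees=True).as_matrix(); print(R.round(3))
w=snapshot('wrist'); print(w['mount'].round(2))
for k in (118,148,208,229):
    print(k,(c+115*np.array([np.cos(np.radians(k)),np.sin(np.radians(k))])).round(1))
```

```text
handle top [483.43475765  85.17797612 115.        ] centre(hole,z87) [582.93816385  27.09107686  87.        ]
handle top scene [483.95572245  88.16675624 115.        ]
216.41434795317983 [584.59942966  27.60553758] 49.083597279234866 -90.99515074049921 -31.706237334402285
[[-0.     0.262 -0.965]
 [ 0.001 -0.965 -0.262]
 [-1.    -0.001 -0.   ]]
[[   0.     -0.32    0.95 -143.35]
 [   1.     -0.     -0.     -0.87]
 [   0.      0.95    0.32  -82.65]
 [   0.      0.      0.      1.  ]]
118 [530.6 129.1]
148 [487.1  88.5]
208 [483.1 -26.4]
229 [509.2 -59.2]
```

Both views agree:
- **Axis:** about (584, 27.5).
- **Pegs:** their chord is 216.4 mm against the expected 216.1. Orange is at 49° world, so the base x axis is at −11°.
- **Pointer:** −31.5° world, which is −20° on the base.
- **Push needed:** four clicks counter-clockwise.
- **Handle:** at 149°, and it must end at 229°.

I'll push with shut fingers from behind the handle.

Call:
drive_tool --moves '[0,-1.5,-1.4,0,0,0,0,-2.9,-2.65,0,0,0,0,-2.9,-2.65,0,0,0,0,-2.9,-2.65,0,0,0,0,-2.9,-2.65,0,0,0,0,-2.9,-2.65,0,0,0,0,-2.9,-2.65,0,0,0,0,-2.9,-2.65,0,0,0,0,-2.9,-2.65,0,0,0,0,-2.9,-2.65,0,0,0,0,-2.9,-2.65,0,0,0,0,-2.9,-2.65,0,0,0,0,-2.9,-2.65,0,0,0,0,-2.9,-2.65,0,0,0,0,-2.9,-2.65,0,0,0,0,-2.9,-2.65,0,0,0,0,-2.9,-2.65,0,0,0,0,-2.9,-2.65,0,0,0,0,-2.9,-2.65,0,0,0,0,-2.9,-2.65,0,0,0]' --hand 0 --grip_force 40

```text
time: 1.92
tool_pos: [508.9, 104.7, 231.3]
tcp_rot: [152.4, 90.0, -12.5]
ft_force: [1.4, -1.6, -0.4]
finger_gap: -0.4
```

```bash
cat > go.py <<'E'
from h import *
import sys
st=sensors.sense(); R=Ro.from_euler('xyz',st['tcp_rot'],degrees=True).as_matrix(); p=st['tool_pos']
c=np.array([584,27.5]); d=p[:2]-c
print('t',st['time'],'p',p.round(1),'phi',np.degrees(np.arctan2(d[1],d[0]))%360,'r',np.hypot(*d),'yyaw',np.degrees(np.arctan2(R[1,1],R[0,1])),'xaxis',R[:,0].round(3),'F',st['ft_force'].round(1),'gap',st['finger_gap'],'j',st['joint_pos'].round(1))
if len(sys.argv)>1:
    f=np.radians(float(sys.argv[1])); z=float(sys.argv[2]); q=np.array([*(c+115*np.array([np.cos(f),np.sin(f)])),z])
    print('tool delta cm',(R.T@(q-p)/10).round(2),'target',q)
E
python3 go.py 124 180
```

```text
t 1.9167 p [508.9 104.7 231.3] phi 134.2057716807546 r 107.75008435360255 yyaw -74.8102656365465 xaxis [ 0. -0. -1.] F [ 1.4 -1.6 -0.4] gap -0.35321564024245383 j [ 6.  -5.1 98.  -0.  87.1 80.8]
tool delta cm [ 5.13 -1.46 -1.52] target [519.6928161  122.83932084 180.        ]
```

Call:
drive_tool --moves '[1.3,-0.4,-0.4,0,0,0,1.3,-0.4,-0.4,0,0,0,1.3,-0.4,-0.4,0,0,0,1.3,-0.3,-0.3,0,0,0,0,0,0,-6.3,0,0,0,0,0,-6.3,0,0,0,0,0,-6.3,0,0,0,0,0,0,0,0,0,0,0,0,0,0,0,0,0,0,0,0]'

```text
time: 2.75
tool_pos: [518.7, 120.4, 178.9]
tcp_rot: [-22.5, 90.0, -168.7]
ft_force: [-0.5, -0.2, -0.1]
finger_gap: -0.2
```

```bash
python3 go.py 124 75
python3 - <<'E'
from h import *
save('wrist','w1.png'); s=save('scene','sc3.png')
cv2.imwrite('pics/sc3z.png',cv2.resize(s['image'][60:265,230:435],None,fx=2.9,fy=2.9)[:,:,::-1])
E
```

```text
t 2.75 p [518.7 120.4 178.9] phi 125.12116644329424 r 113.52834064058628 yyaw -56.20282954356277 xaxis [-0. -0. -1.] F [-0.5 -0.2 -0.1] gap -0.18767495542402582 j [ 7.5 -1.2 99.8 -0.  81.4 63.8]
tool delta cm [10.39 -0.15 -0.23] target [519.6928161  122.83932084  75.        ]
```

View pics/w1.png

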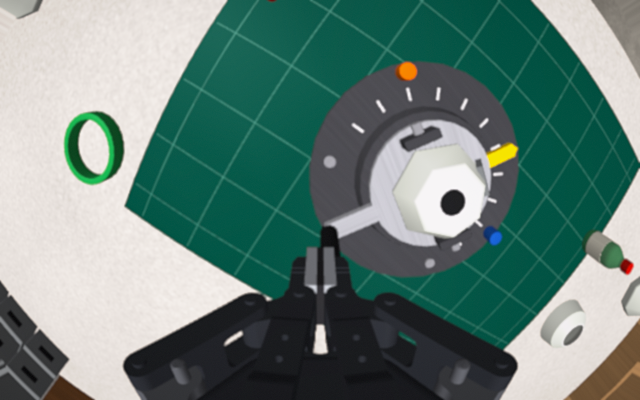

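View pics/sc3z.png

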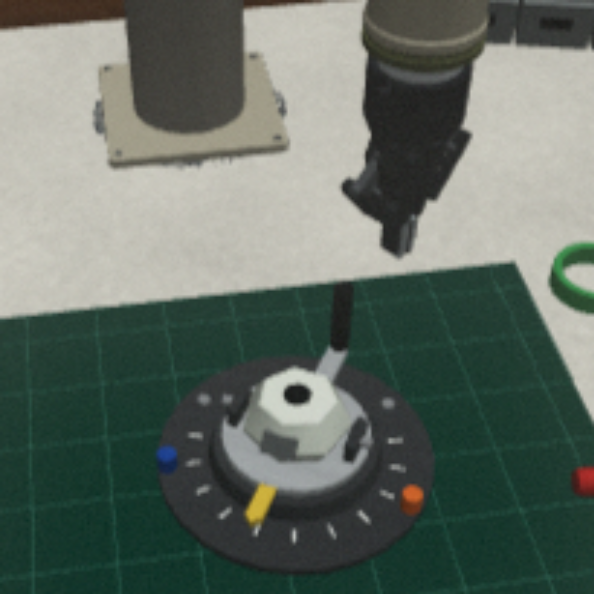

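The wrist view shows shut fingers at (320,260), clear of the handle at (328,238), with the pointer on its tick. The scene view agrees that the fingers are behind the handle. I'll lower to z = 85, which overlaps the handle by 30 mm and keeps the linkage above the shell.

Call:
drive_tool --moves '[1.9,-0.1,0,0,0,0,1.9,0,0,0,0,0,1.9,0,0,0,0,0,1.9,0,0,0,0,0,1.8,0,0,0,0,0,0,0,0,0,0,0,0,0,0,0,0,0]'

```text
time: 3.43
tool_pos: [517.4, 121.7, 84.4]
tcp_rot: [-26.7, 89.9, -172.7]
ft_force: [0.4, -0.2, 0.6]
finger_gap: -0.1
```

```bash
python3 go.py 124 85
python3 - <<'E'
from h import *
s=save('scene','sc4.png')
cv2.imwrite('pics/sc4z.png',cv2.resize(s['image'][60:265,230:435],None,fx=2.9,fy=2.9)[:,:,::-1])
E
```

```text
t 3.4333 p [517.4 121.7  84.4] phi 125.2851193917185 r 115.37633631560547 yyaw -55.99182869252965 xaxis [-0.003 -0.    -1.   ] F [ 0.4 -0.2  0.6] gap -0.11002941617036699 j [  7.7   4.1 104.8   0.   71.3  63.7]
tool delta cm [-0.06  0.03 -0.26] target [519.6928161  122.83932084  85.        ]
```

View pics/sc4z.png

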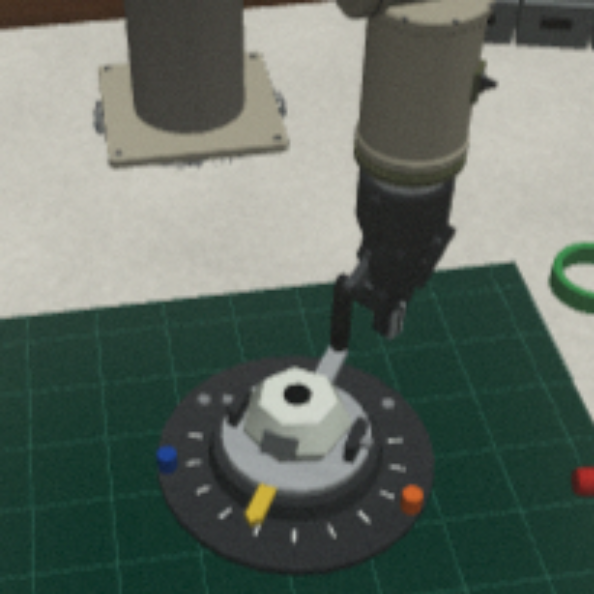

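Call:
drive_tool --moves '[0,0.01,0.5,-2.5,0,0,0,0.01,0.5,-2.5,0,0,0,0.01,0.5,-2.5,0,0,0,0.01,0.5,-2.5,0,0,0,0.01,0.5,-2.5,0,0,0,0.01,0.5,-2.5,0,0,0,0.01,0.5,-2.5,0,0,0,0.01,0.5,-2.5,0,0,0,0.01,0.5,-2.5,0,0,0,0.01,0.5,-2.5,0,0,0,0.01,0.5,-2.5,0,0,0,0,0,0,0,0,0,0,0,0,0,0]'

```text
time: 4.57
tool_pos: [482.9, 81.5, 87.0]
tcp_rot: [122.7, 89.8, 4.2]
ft_force: [0.0, 0.6, -0.5]
finger_gap: -0.3
```

```bash
python3 go.py 152 85; python3 m.py 5
python3 - <<'E'
from h import *
s=dict(np.load('pics/scene5.npz'))
cv2.imwrite('pics/sc5z.png',cv2.resize(s['image'][60:265,230:435],None,fx=2.9,fy=2.9)[:,:,::-1])
E
```

```text
t 4.5667 p [482.9  81.5  87. ] phi 151.88078105438038 r 114.64680196227384 yyaw -28.549439020549066 xaxis [ 0.003  0.    -1.   ] F [ 0.   0.6 -0.5] gap -0.304819390204497 j [  3.6  -2.9 111.5   0.   71.2  32.1]
tool delta cm [ 0.2  -0.04  0.02] target [482.46102682  81.48922972  85.        ]
scene orange 58 [371.7 231.6] [661.1 112.9  25. ]
scene blue 46 [287.4 217.6] [583.2 -87.4  25. ]
scene yellow 85 [330.4 235.5] [664.7   8.7  36. ]
   ext [644.  -2.] [686.  18.]
top orange 27 [281.6 167.9] [659.1 116.3  25. ]
top blue 22 [353.8 196.1] [581.9 -87.   25. ]
top yellow 64 [318.5 165.5] [665.4  12.6  36. ]
   ext [647.   6.] [684.  22.]
```

View pics/sc5z.png

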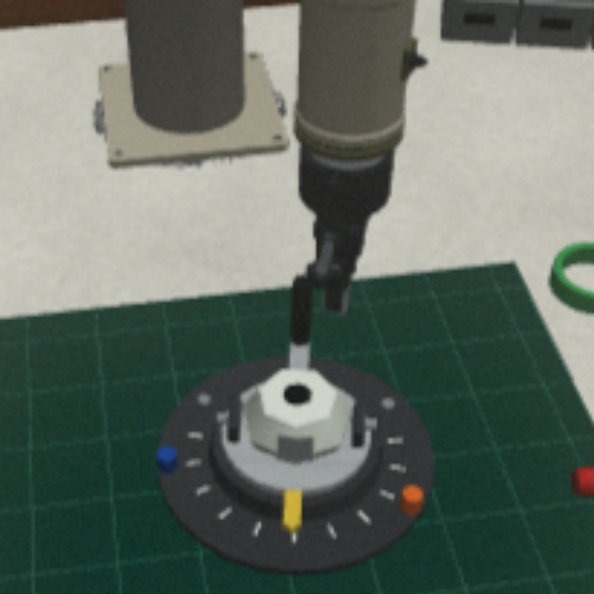

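One click done: the pointer is at −11.7° world (expected −11°), with no contact force left. Next I do the second click.

Call:
drive_tool --moves '[0.02,0.01,0.5,-2.5,0,0,0.02,0.01,0.5,-2.5,0,0,0.02,0.01,0.5,-2.5,0,0,0.02,0.01,0.5,-2.5,0,0,0.02,0.01,0.5,-2.5,0,0,0.02,0.01,0.5,-2.5,0,0,0.02,0.01,0.5,-2.5,0,0,0.02,0.01,0.5,-2.5,0,0,0,0,0,0,0,0,0,0,0,0,0,0,0,0,0,0,0,0]'

```text
time: 5.58
tool_pos: [469.2, 44.0, 83.8]
tcp_rot: [114.1, 90.0, 15.5]
ft_force: [-0.2, -0.0, 0.2]
finger_gap: -0.4
```

```bash
python3 go.py 172 85; python3 m.py 6|grep yell
```

```text
t 5.5833 p [469.2  44.   83.8] phi 171.8103273673939 r 115.9356699059631 yyaw -8.538311967097231 xaxis [ 0.  0. -1.] F [-0.2 -0.   0.2] gap -0.42371469431835374 j [ -0.9  -5.5 114.3   0.   71.2   7.7]
tool delta cm [-0.12  0.09  0.04] target [470.11917209  43.50490661  85.        ]
scene yellow 91 [343.4 234. ] [665.2  40.4  36. ]
top yellow 61 [307.6 164.9] [666.5  42.7  36. ]
```

The second click is in: pointer at +9.7° (expected 9°). Now the third.

Call:
drive_tool --moves '[0,0.02,0.5,-2.5,0,0,0,0.02,0.5,-2.5,0,0,0,0.02,0.5,-2.5,0,0,0,0.02,0.5,-2.5,0,0,0,0.02,0.5,-2.5,0,0,0,0.02,0.5,-2.5,0,0,0,0.02,0.5,-2.5,0,0,0,0.02,0.5,-2.5,0,0,0,0,0,0,0,0,0,0,0,0,0,0,0,0,0,0,0,0]'

```text
time: 6.6
tool_pos: [470.9, 4.3, 83.7]
tcp_rot: [166.4, 90.0, 87.9]
ft_force: [0.4, 0.1, 1.0]
finger_gap: 0.0
```

```bash
python3 go.py 192 85; python3 m.py 7|grep yell
```

```text
t 6.6 p [470.9   4.3  83.7] phi 191.6157253448342 r 115.4659344619348 yyaw 11.46793229581852 xaxis [ 0.  0. -1.] F [0.4 0.1 1. ] gap 0.0017942831957031098 j [ -5.7  -5.6 114.4   0.   71.2 -17.2]
tool delta cm [-0.13  0.05  0.08] target [471.51302592   3.59015556  85.        ]
scene yellow 90 [353.8 229.4] [655.5  68.4  36. ]
top yellow 61 [297.7 168.2] [656.8  70.3  36. ]
```

The third click is in: about 30° (expected 29°). Now the fourth, after which I back away.

Call:
drive_tool --moves '[0,0.02,0.5,-2.5,0,0,0,0.02,0.5,-2.5,0,0,0,0.02,0.5,-2.5,0,0,0,0.02,0.5,-2.5,0,0,0,0.02,0.5,-2.5,0,0,0,0.02,0.5,-2.5,0,0,0,0.02,0.5,-2.5,0,0,0,0.02,0.5,-2.5,0,0,0,0,0,0,0,0,0,0,0,0,0,0,0,0,0,0,0,0]'

```text
time: 7.62
tool_pos: [486.1, -32.5, 83.7]
tcp_rot: [-166.3, 90.0, 135.1]
ft_force: [-0.3, -0.0, -0.6]
finger_gap: 0.1
```

```bash
python3 go.py 212 85; python3 m.py 8
```

```text
t 7.6167 p [486.1 -32.5  83.7] phi 211.50819922089994 r 114.82538648293334 yyaw 31.474605312634434 xaxis [-0.  0. -1.] F [-0.3 -0.  -0.6] gap 0.08367524728532423 j [ -9.9  -2.9 111.9   0.   71.  -41.3]
tool delta cm [-0.13 -0.02  0.1 ] target [486.47446894 -33.44071539  85.        ]
scene orange 57 [371.8 231.6] [661.1 113.   25. ]
scene blue 47 [287.5 217.7] [583.6 -87.2  25. ]
scene yellow 91 [361.1 222.3] [636.9  91.   36. ]
   ext [618.  74.] [654. 107.]
top orange 26 [281.5 168. ] [658.9 116.6  25. ]
top blue 30 [353.5 196.4] [581.2 -86.2  25. ]
top yellow 65 [289.3 174.6] [638.5  93.2  36. ]
   ext [624.  77.] [652. 108.]
```

The pointer is at 50°, in line with the orange peg at 49–50°. I back straight off along −z, then go up and outward.

Call:
drive_tool --moves '[0,-0.2,-0.8,0,0,0,0,-0.2,-0.8,0,0,0,0,-0.2,-0.8,0,0,0,-2.0,0,0,0,0,0,-2.5,0,0,0,0,0,-2.5,0,0,0,0,0,-2.5,0,0,0,0,0,-2.5,0,0,0,0,0,0,0,0,0,0,0,0,0,0,0,0,0,0,0,0,0,0,0]'

```text
time: 8.63
tool_pos: [467.9, -15.0, 203.2]
tcp_rot: [-141.0, 90.0, 160.6]
ft_force: [-0.8, 0.5, 0.2]
finger_gap: -0.2
```

```bash
python3 go.py; python3 m.py 9
python3 - <<'E'
from h import *
save('wrist','w9.png')
a=dict(np.load('pics/top9.npz')); b=dict(np.load('pics/scene9.npz'))
z1=cv2.resize(a['image'][140:250,260:370],(400,400),interpolation=cv2.INTER_CUBIC)
z2=cv2.resize(b['image'][145:265,270:390],(400,400),interpolation=cv2.INTER_CUBIC)
cv2.imwrite('pics/z9.png',np.hstack([z1,z2])[:,:,::-1])
E
```

```text
t 8.6333 p [467.9 -15.  203.2] phi 200.0973227423753 r 123.6044982743376 yyaw 31.588232281247254 xaxis [-0.  0. -1.] F [-0.8  0.5  0.2] gap -0.18164215892884725 j [ -8.1 -12.6 107.6   0.   84.9 -39.7]
scene orange 57 [371.8 231.5] [661. 113.  25.]
scene blue 50 [287.3 217.7] [583.5 -87.7  25. ]
scene yellow 89 [361.  222.2] [636.5  90.8  36. ]
   ext [618.  74.] [653. 107.]
top orange 26 [281.5 168. ] [658.9 116.6  25. ]
top blue 28 [353.5 196.5] [580.8 -86.2  25. ]
top yellow 64 [289.4 174.7] [638.3  93.1  36. ]
   ext [624.  77.] [651. 108.]
```

View pics/z9.png

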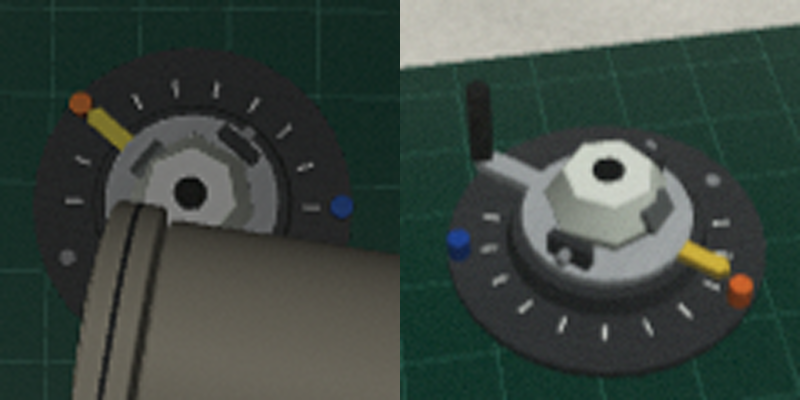

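View pics/w9.png

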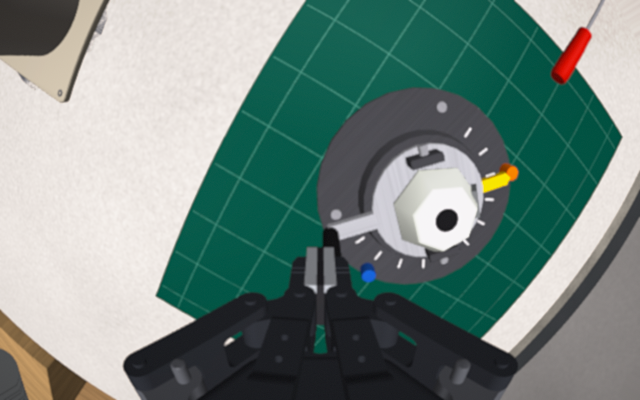

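View pics/scene9.png

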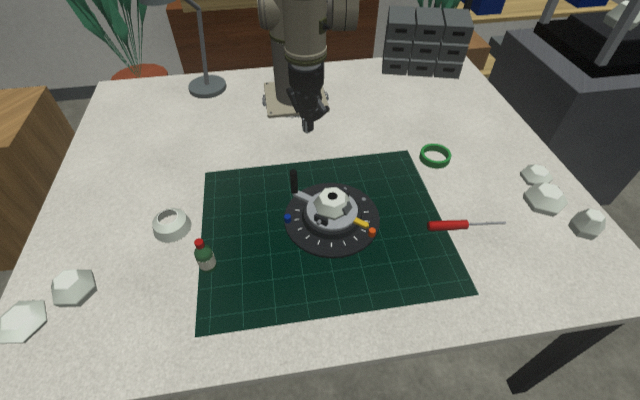

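All three views show the pointer aimed at the orange peg: pointer (361,222) and peg (372,231) in the scene view. The gripper is clear above, and the tape, driver, spare shell and glue haven't moved.

```bash
python3 -c "
from h import *
r.hand_in(); print(sensors.sense()['ft_force'])"
```

```text
the job is handed in; nothing more can be done
the job is handed in; nothing more can be done
```

I pushed the holder round by its black handle with shut fingers, four separate clicks counter-clockwise. The yellow pointer now rests at the orange peg. I then let go, raised the arm clear, and handed the job in at about 9 s of the 38 s allowed.

- **Pointer:** the last images put it at about 50° in world angle, with the orange peg at 49–50°. After each of the last three clicks it read about 1° high, which I put down to measuring error. It read the same before and after I let go, so it is resting in the click.
- **Contact:** wrist force at the end of each move was about 2 N or less. The gripper stayed above and outside the white shell.
- **Bystanders:** the tape, screwdriver, spare shell and glue bottle are in the same places in the last scene picture as in the first.

No check failed. In the last top view the arm hid the handle, so I confirmed its place from the scene and wrist views. I tried to read the force after handing in, but the robot no longer gave readings.

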